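Clamp a round bar in the V-blocks

TASK

Set up the long thick round bar for marking out: swing the clamp strap of the V-block fixture well back out of the way (about a quarter turn), lay the bar in the two V-grooves without dropping it, with its end up against the end stop, then swing the strap fully home over the bar and push its black knob down until the pad rests on the bar. Leave the other bars in the rest, and everything else on the bench where it is.

Things in the scene. Friction and masses are not known exactly. Their poses are not given: they have to be found in the camera images.
- bar: The bar to clamp: plain aluminium round bar, 32 mm diameter, 180 mm long, about 0.4 kg, the only one both thick and long. Origin at its centre, x along its axis (both ends alike). It starts lying in one of the three notches of the rest, axis 42.6 mm above the bench.
- thin_bar: Another aluminium bar in the rest, 20 mm diameter, 180 mm long; leave it. Origin at its centre, x along its axis.
- short_bar: Another aluminium bar in the rest, 32 mm diameter, 110 mm long; leave it. Origin at its centre, x along its axis.
- rack: Fixed wooden stock rest: plywood base 170 x 250 x 8 mm, two bearers across it (14 mm thick, 36 mm high in all, at x = -42 and +42 mm) with V-notches at y = -80, 0 and +80 mm; 70 mm free between the bearers for fingers, down to the base. Origin at the centre of the underside on the bench; the bars lie along its x.
- fixture: Fixed V-block fixture: grey base plate (x -165 to 105, y -47 to 118, 12 mm thick), two steel V-blocks 40 mm long, 60 wide, tops 52 mm high, at x = -60 and +60 mm (80 mm free between), 90 degree grooves along x, 44 mm wide at the top, lowest line y = 0, z = 30 mm. End stop: upright plate, face at x = +90 mm, 62 mm high. Origin on the bench under the middle of the seated bar, z up.
- seat (a point): Point on the fixture where the centre of the bar lies when it is fully seated in both grooves with its end against the stop: 52.6 mm above the bench. Its x axis runs along the grooves towards the end stop (fixture axes).
- strap (a joint): Angle of the clamp strap about its upright hinge, rad: 0 = home, straight across the V-block at fixture x = -60 mm, at its limit; grows as the strap swings away (clockwise seen from above) to 2.2. It starts nearly across the grooves, in the way of the bar. Stiff hinge (0.08 N m): stays where it is left.
- strap_hinge (a point): Point on the strap's upright hinge axis, at fixture x = -60, y = 80 mm, 83 mm above the bench (middle of the 8 mm thick strap), on a post of 28 mm diameter. The strap is a steel bar 30 mm wide; the knob's axis is 80 mm from the hinge axis. At angle 0 the strap points along the fixture's -y, at 1.57 along the fixture's -x.
- plunger (a joint): How far the plunger at the strap's free end is pushed down, m: 0 = up, range 0 to 0.012; with the bar seated and the strap home its brass pad meets the bar at about 0.007. Sliding takes about 7 N; it stays where it is left.
- knob (a point): Centre of the plunger's black knob, an upright cylinder of 28 mm diameter and 35 mm height on the free end of the strap, used both to swing the strap and to push the pad down. Centre 122.6 mm above the bench when up (top at 140 mm); 18 mm below the knob lies the strap's top.
- brush: Bench brush, 200 mm, lying between the fixture and the rest; leave it. Origin under its middle.
- hammer: Hammer, 240 mm, lying at the back; leave it.
- wrench: Wrench, 200 mm, lying near the robot; leave it.
- oiler: Grey plastic oil bottle, 60 mm diameter, 150 mm high, standing at the back; leave it.
- jar: Glass jar, 76 mm diameter, 90 mm high, standing at the back; leave it.
- spare_block: Loose dark V-block 60 x 60 x 45 mm on the robot side, between the fixture and the rest; not used, leave it.
Not all that is in view belongs to the job. What is shaped like the bar but pink or turquoise is not meant.

How it is judged:
By the outcome, as a careful person would: the job done as asked, in the order asked, and still so for the second after the job is handed in, with the robot touching nothing.
It also fails if it takes over 69 s, if anything falls off the work surface, if the arm or the gripper's body presses on something with over 40 N, if the wrist force passes 120 N, or if a joint passes its speed limit or range.

ROBOT

A 7-joint arm with a two-finger parallel gripper is mounted at the origin on the work surface. World frame = base frame: x ahead of the robot, y to its left, z up, the work surface at z = 0. Lengths are in m, angles in rad, forces in N, time in s.
With the tool pointing down it reaches from about 0.425 to 1.025 m from the base axis. Payload 3.6 kg.
Tool frame: the origin (TCP) lies between the finger pads; the fingertips stand 25 mm ahead of it and the grasp point (between the pads) lies 6 mm ahead of it; z points along the fingers, y is the direction in which the jaws open and shut (so a half turn about z gives the same grasp; the last joint's range is limited). The gripper opens to 85 mm and grips with 20 to 120 N. Pads are 22 mm wide; open, the fingers measure 114 mm over their backs; the gripper's body (76 mm by 85 mm) begins 54 mm behind the grasp point. The pads swing forward as they close: fully open they stand 13 mm farther back than shut.
Start: joints at [1.198, 0.591, 0.048, 1.609, -0.033, 0.943, -0.034], TCP at [0.2, -0.697, 0.256] pointing down, gripper open.
Joint ranges: [-2.69, 2.69], [-0.47, 2.24], [-1.27, 1.36], [0.19, 2.51], [-1.53, 4.68], [0.08, 2.07], [-3.09, 3.09]. Speed limits (rad/s): [2.57, 2.57, 3.14, 3.14, 3.14, 3.14, 3.14].

INTERFACE

Orientations are given as a unit quaternion [x, y, z, w].
In Python, from rig import arm gives the robot as it stands.
- The arm moves only by the tool drive_tool, never from a script. Its argument "deltas" is text: rows parted by semicolons, each of 7 numbers parted by spaces: the finger opening in mm, from 0 to 85.4, then the shift along the tool's x, y, z in mm, then the turn, a rotation vector about the tool's x, y, z in rad. In form: claw x y z wx wy wz; .... A call has 1 to 12 rows; each row shifts and turns the pose as measured when the row begins, along the tool's axes as they then stand; what a row does not reach is not made up. A row lasts 1/8 s, in which the tool goes at most 62.5 mm and 10.7 degrees, less where a joint would pass 70% of its speed; a pose out of reach is approached as far as the arm can. A call is refused whole if a number of a shift passes 62.5 or a number of a turn 0.188, either way. A call with a gripper value outside its range is refused whole. The fingers move at their own pace and stop on an object; the grip force is fixed at half the most. Time passes only in rows, so rows that do not move let the fingers close. It gives the time, the measured TCP pose, the force and the opening at its end, in the units of the state.
- arm.state(): the state, without advancing time (a new reading comes with each control period).
- arm.grab_frame(name): name is "side" or "top"; returns a dict with "img" (480x640x3 uint8, red, green, blue), "z_map" (480x640 float32, m along the optical axis (not along the pixel's ray), 0 where there is no reading), "fx", "fy", "cx", "cy" (pixels), "distortion" ([k1, k2, p1, p2, k3] as OpenCV has them; the pictures are not rectified), "world_from_camera" (4x4, takes a point from camera to world coordinates). Camera axes: x right, y down, z forward; pixel columns grow to the right and rows downward; lengths in m; the calibration is good to about 2 mm. A picture is of the moment at which its call begins.
- arm.sign_off(): hands the job in, once; it reports no verdict.
The state is a dict: "clock": time; "qpos": joint angles; "joint_velocities": joint speeds; "joint_torque": joint torques, N m; "tool_pos": TCP position; "tool_rot": TCP orientation; "force": force on the tool from outside, world axes, zero at the start; "torque": the same for the moment, N m; "gripper_width": finger opening in m.
Only numpy, scipy, OpenCV 4.12 (cv2) and the standard library are available. Lean on these libraries where they do the work, as an engineer would, in place of code of your own. Each camera call takes 0.05 s, during which the arm holds its last target. There are 200 camera calls.

## Working session

There is one attempt and no reset: what is moved stays moved. The work goes in short steps, Python scripts to look and compute and a tool call to move; the robot and the scene stay as the last step left them, time stands still between calls to the robot, and variables do not carry over. Pictures are saved under pics/ and viewed, about 8 in all and at most 12, crops included, and the job is handed in when it is done.

Besides the shell and the picture viewer there is one more tool, called after "Request:" by a JSON object that holds its "op" and its "data". drive_tool: Moves the arm, as the interface text tells. Its arguments: {"type":"object","properties":{"deltas":{"type":"string"}},"required":["deltas"]}

```bash
mkdir -p pics
cat > h.py <<'E'
import numpy as np, cv2
from rig import arm
def snap(n,save=None):
    f=arm.grab_frame(n)
    if save: cv2.imwrite('pics/'+save,f['img'][:,:,::-1]); np.savez('pics/'+n,**{k:np.array(v) for k,v in f.items()})
    return f
def load(n): return dict(np.load('pics/%s.npz'%n))
def K(f): return np.array([[f['fx'],0,f['cx']],[0,f['fy'],f['cy']],[0,0,1]],float)
def ray(f,u,v):
    p=cv2.undistortPoints(np.array([[[u,v]]],float),K(f),np.array(f['distortion'],float))[0,0]
    T=np.array(f['world_from_camera']); return T[:3,3],T[:3,:3]@np.array([p[0],p[1],1])
def atz(f,u,v,z):
    o,d=ray(f,u,v); return o+d*(z-o[2])/d[2]
def dep(f,u,v):
    o,d=ray(f,u,v); z=np.median(f['z_map'][int(v)-1:int(v)+2,int(u)-1:int(u)+2]); return o+d*z
def cloud(f):
    v,u=np.mgrid[0:480,0:640]
    p=cv2.undistortPoints(np.stack([u,v],-1).reshape(-1,1,2).astype(float),K(f),np.array(f['distortion'],float))[:,0]
    T=np.array(f['world_from_camera']);z=f['z_map'].reshape(-1,1)
    return (np.c_[p*z,z]@T[:3,:3].T+T[:3,3]).reshape(480,640,3)
def proj(f,P):
    T=np.linalg.inv(np.array(f['world_from_camera'])); r=cv2.Rodrigues(T[:3,:3])[0]
    return cv2.projectPoints(np.array(P,float).reshape(-1,1,3),r,T[:3,3],K(f),np.array(f['distortion'],float))[0][:,0]
E
python3 - <<'E'
from h import *
a=snap('top','t0.png');b=snap('side','s0.png')
for f in(a,b): print(np.round(f['world_from_camera'],3).tolist(),f['fx'],f['distortion'])
s=arm.state();print({k:np.round(v,3) for k,v in s.items()})
E
```

```text
[[0.028, -0.985, 0.17, 0.336], [-0.999, -0.032, -0.019, 0.082], [0.024, -0.169, -0.985, 1.198], [0.0, 0.0, 0.0, 1.0]] 527.6545172753755 [-0.00866205  0.          0.          0.          0.        ]
[[-0.737, -0.343, 0.582, -0.204], [-0.676, 0.345, -0.651, 0.88], [0.023, -0.873, -0.486, 0.722], [0.0, 0.0, 0.0, 1.0]] 516.6083908635243 [0.01973288 0.         0.         0.         0.        ]
{'clock': np.float64(0.1), 'qpos': array([ 1.198,  0.592,  0.048,  1.61 , -0.033,  0.943, -0.034]), 'joint_velocities': array([-0.   , -0.002, -0.   , -0.003, -0.001, -0.002,  0.002]), 'joint_torque': array([ 5.0000e-03, -5.5000e+01,  1.5540e+00, -1.9883e+01,  1.0000e-02,
        4.0000e-03, -0.0000e+00]), 'tool_pos': array([ 0.199, -0.696,  0.255]), 'tool_rot': array([ 0.99 ,  0.139, -0.   , -0.001]), 'force': array([ 0.525, -0.297,  0.268]), 'torque': array([0.042, 0.008, 0.003]), 'gripper_width': np.float64(0.085)}
```

View pics/t0.png

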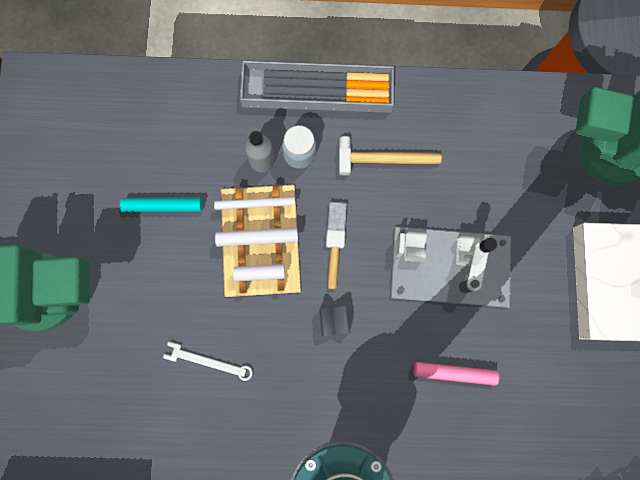

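View pics/s0.png

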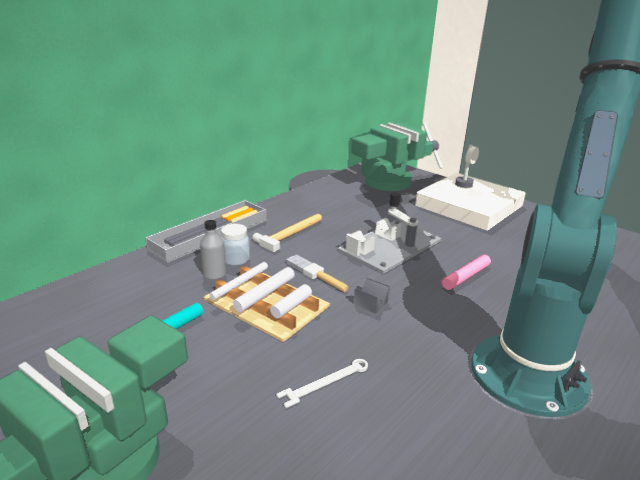

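Candidates in the rest (top view): thin bar (255,204), long thick bar (257,238), short thick bar (259,272). The middle one fits, being both thick and long. The pink bar (456,374) and the turquoise bar (160,205) are decoys. The fixture is at (450,265), with the black knob at (488,243) and the hinge near (474,284).

Run:
```python
from h import *
i=cv2.imread('pics/t0.png')
a=cv2.resize(i[175:305,205:345],None,fx=4,fy=4,interpolation=2)
b=cv2.resize(i[215:315,380:520],None,fx=4,fy=4,interpolation=2)
c=np.zeros((520+0,0,3),np.uint8)
cv2.imwrite('pics/c1.png',cv2.resize(np.vstack([a[:,:],b]),None,fx=.64,fy=.64) if 0 else b)
cv2.imwrite('pics/c2.png',a)
f=load('top');C=cloud(f)
for n,(u,v) in dict(barL=(220,239),barM=(257,238),barR=(293,237),thin=(255,204),short=(259,272),plate=(440,290),knob=(488,243),hinge=(474,284),stop=(404,242),base=(230,290)).items(): print(n,np.round(dep(f,u,v),4))
# bar tops: points between z .05 and .065 in middle
def fit(m,zc,nm):
    P=C[m];xy=P[:,:2].astype(np.float32);r=cv2.minAreaRect(xy);print(nm,len(P),r[0],r[1],r[2],P[:,2].max())
R=np.zeros((480,640),bool);R[225:252,210:304]=1
fit(R&(C[...,2]>.047)&(C[...,2]<.07),0,'bar')
R[:]=0;R[260:285,225:295]=1;fit(R&(C[...,2]>.047)&(C[...,2]<.07),0,'short')
R[:]=0;R[195:212,205:304]=1;fit(R&(C[...,2]>.04)&(C[...,2]<.07),0,'thin')
R[:]=0;R[215:315,380:520]=1
fit(R&(C[...,2]>.007)&(C[...,2]<.016),0,'plate')
for lo,hi,nm in((.047,.056,'vtop'),(.057,.066,'stop'),(.082,.092,'straptop'),(.13,.15,'knob')):
    m=(R&(C[...,2]>lo)&(C[...,2]<hi)).astype(np.uint8)
    n,l,s,c=cv2.connectedComponentsWithStats(m)
    for k in range(1,n):
        if s[k,4]>15: print(s[k]);fit(l==k,0,nm)
```

```text
barL [0.5441 0.282  0.0558]
barM [0.5489 0.2011 0.0565]
barR [0.5536 0.1222 0.0567]
thin [0.6297 0.2111 0.0399]
short [0.474  0.1932 0.056 ]
plate [ 0.4509 -0.2126  0.0134]
knob [ 0.5385 -0.2817  0.1392]
hinge [ 0.4578 -0.2647  0.0952]
stop [ 0.5498 -0.1223  0.0602]
base [0.437  0.2609 0.0081]
bar 1069 (0.5535072088241577, 0.202589750289917) (0.03130608797073364, 0.17953622341156006) 5.253233909606934 0.0631422538685198
short 678 (0.47398507595062256, 0.19393889605998993) (0.030864300206303596, 0.10992260277271271) 4.979230880737305 0.06284139559680968
thin 454 (0.6321076154708862, 0.2119893878698349) (0.018667645752429962, 0.17826873064041138) 5.0342793464660645 0.048983535391304844
plate 5771 (0.519342303276062, -0.23399920761585236) (0.20577162504196167, 0.3018617033958435) 0.17281386256217957 0.01598812753485146
[409 232  18   8 108]
vtop 108 (0.5676047205924988, -0.15434914827346802) (0.015543688088655472, 0.038745902478694916) 1.829179286956787 0.05547622277742548
[461 236  19   9 107]
vtop 107 (0.5607941746711731, -0.27217501401901245) (0.04186990484595299, 0.01680697873234749
[... 276 characters left out ...]
498743772507, 0.013736488297581673) 83.76360321044922 0.05585537789530415
[462 281   6  11  17]
vtop 17 (0.4568299353122711, -0.25584137439727783) (0.022786976769566536, 0.006913044955581427) 12.662091255187988 0.05569680781263364
[399 234   6  20  92]
stop 92 (0.5461586117744446, -0.1179991289973259) (0.010451951064169407, 0.04284071549773216) 87.38131713867188 0.06577201317304926
[466 242  22  50 530]
straptop 530 (0.4962114989757538, -0.27567967772483826) (0.031463198363780975, 0.10614791512489319) 75.78740692138672 0.09188356149387733
[482 238  15  14 153]
knob 153 (0.5365661382675171, -0.28489959239959717) (0.02711198292672634, 0.026444029062986374) 56.93477249145508 0.14523158838955497
```

View pics/c1.png

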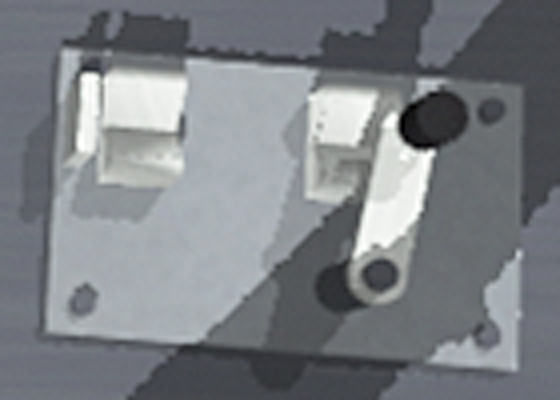

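View pics/c2.png

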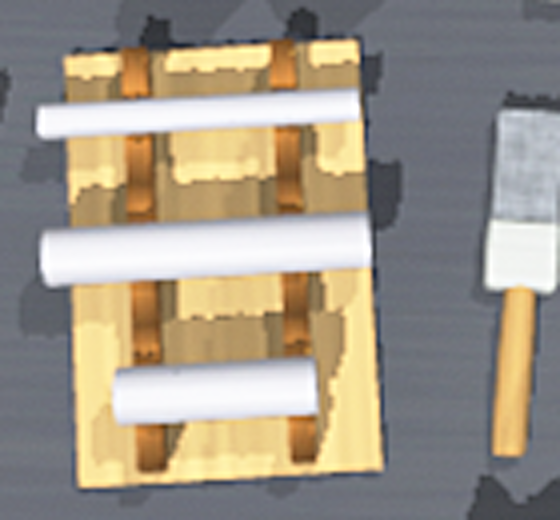

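Confirmed: the middle bar is the target, centred at about (0.5535, 0.2026) and 180×31 mm. The fixture fit agrees between V-blocks, stop, hinge and knob: origin (0.5416, -0.213), x-axis yaw about 87°, strap at about 0.15 rad. The knob measures 79.6 mm from the hinge. Next is a planner that prints the rows to use.

```bash
cat > plan.py <<'E'
import sys
from h import *
from scipy.spatial.transform import Rotation as R
# plan.py x y z yaw_deg nrows : prints rows in tool axes (mm, rad)
def plan(x,y,z,yaw,n):
    s=arm.state();p=np.array(s['tool_pos']);r=R.from_quat(s['tool_rot'])
    a=np.deg2rad(yaw);c,d=np.cos(a),np.sin(a)
    g=R.from_matrix(np.array([[c,d,0],[d,-c,0],[0,0,-1]]))
    w=(r.inv()*g).as_rotvec();step=(np.array([x,y,z])-p)/n
    print('p',np.round(p,4),'yaw',round(np.degrees(np.arctan2(*r.as_matrix()[:2,0][::-1])),1),'F',np.round(s['force'],1),'w',round(float(s['gripper_width']),4),'t',s['clock'])
    for k in range(n):
        print(np.round((r*R.from_rotvec(w*k/n)).inv().apply(step)*1000,0 if n>1 else 1).tolist(),np.round(w/n,3).tolist())
if __name__=='__main__': a=sys.argv; plan(*map(float,a[1:5]),int(a[5]))
E
python3 plan.py .5366 -.2849 .25 168 15
```

```text
p [ 0.1994 -0.6963  0.2553] yaw 16.0 F [ 0.5 -0.3  0.3] w 0.0853 t 0.1
[29.0, -20.0, 0.0] [-0.0, -0.0, -0.177]
[32.0, -15.0, 0.0] [-0.0, -0.0, -0.177]
[34.0, -9.0, 0.0] [-0.0, -0.0, -0.177]
[35.0, -3.0, 0.0] [-0.0, -0.0, -0.177]
[35.0, 4.0, 0.0] [-0.0, -0.0, -0.177]
[34.0, 10.0, 0.0] [-0.0, -0.0, -0.177]
[32.0, 16.0, 0.0] [-0.0, -0.0, -0.177]
[29.0, 21.0, 0.0] [-0.0, -0.0, -0.177]
[24.0, 26.0, 0.0] [-0.0, -0.0, -0.177]
[20.0, 30.0, 0.0] [-0.0, -0.0, -0.177]
[14.0, 33.0, 0.0] [-0.0, -0.0, -0.177]
[8.0, 35.0, 0.0] [-0.0, -0.0, -0.177]
[2.0, 35.0, 0.0] [-0.0, -0.0, -0.177]
[-4.0, 35.0, 0.0] [-0.0, -0.0, -0.177]
[-10.0, 34.0, 0.0] [-0.0, -0.0, -0.177]
```

Request:
{"op": "drive_tool", "data": {"deltas": "45 29 -20 0 0 0 -0.177; 45 32 -15 0 0 0 -0.177; 45 34 -9 0 0 0 -0.177; 45 35 -3 0 0 0 -0.177; 45 35 4 0 0 0 -0.177; 45 34 10 0 0 0 -0.177; 45 32 16 0 0 0 -0.177; 45 29 21 0 0 0 -0.177; 45 24 26 0 0 0 -0.177; 45 20 30 0 0 0 -0.177; 45 14 33 0 0 0 -0.177; 45 8 35 0 0 0 -0.177"}}

```text
clock: 1.6
tool_pos: [0.4611, -0.3494, 0.2495]
tool_rot: [0.332, 0.943, 0.002, -0.006]
force: [0.1, -0.3, 0.2]
gripper_width: 0.0453
```

```bash
python3 plan.py .5366 -.2849 .20 168 6
```

```text
p [ 0.4611 -0.3494  0.2495] yaw 141.3 F [ 0.1 -0.3  0.2] w 0.0453 t 1.6
[-3.0, 16.0, 8.0] [0.0, -0.002, -0.078]
[-4.0, 16.0, 8.0] [0.0, -0.002, -0.078]
[-6.0, 16.0, 8.0] [0.0, -0.002, -0.078]
[-7.0, 15.0, 8.0] [0.0, -0.002, -0.078]
[-8.0, 15.0, 8.0] [0.0, -0.002, -0.078]
[-9.0, 14.0, 8.0] [0.0, -0.002, -0.078]
```

Request:
{"op": "drive_tool", "data": {"deltas": "45 -3 16 8 0 0 -0.08; 45 -4 16 8 0 0 -0.08; 45 -6 16 8 0 0 -0.08; 45 -7 15 8 0 0 -0.08; 45 -8 15 8 0 0 -0.08; 45 -9 14 8 0 0 -0.08; 45 0 0 0 0 0 0"}}

```text
clock: 2.48
tool_pos: [0.5395, -0.2793, 0.1957]
tool_rot: [0.084, 0.996, 0.004, -0.007]
force: [-0.1, 0.0, -0.7]
gripper_width: 0.0451
```

```bash
python3 - <<'E'
from h import *
f=snap('top','t1.png');g=snap('side','s1.png')
a=cv2.imread('pics/t1.png')[190:330,400:560];b=cv2.imread('pics/s1.png')[120:260,320:480]
cv2.imwrite('pics/c3.png',np.hstack([cv2.resize(a,(400,350),interpolation=2),cv2.resize(b,(400,350),interpolation=2)]))
E
python3 plan.py .5366 -.2849 .14 168 4
```

```text
p [ 0.5384 -0.2811  0.1962] yaw 170.1 F [ 0.  -0.1  0. ] w 0.0453 t 2.575
[0.0, -1.0, 14.0] [0.001, -0.004, 0.009]
[0.0, -1.0, 14.0] [0.001, -0.004, 0.009]
[0.0, -1.0, 14.0] [0.001, -0.004, 0.009]
[0.0, -1.0, 14.0] [0.001, -0.004, 0.009]
```

View pics/c3.png

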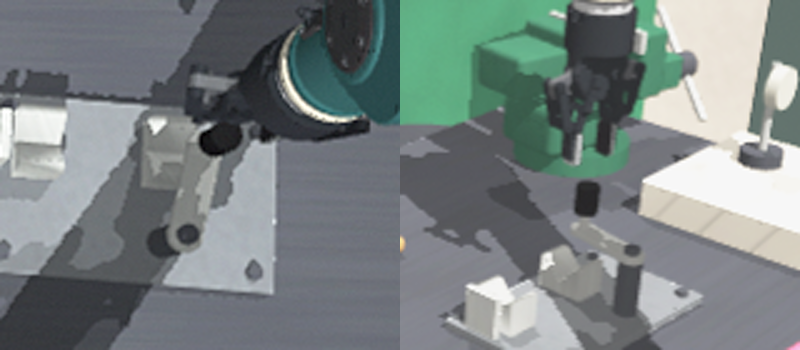

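The fingers straddle the knob, centred within a few mm in the side view (finger mid at 590, knob at 587). Descending.

Request:
{"op": "drive_tool", "data": {"deltas": "45 0 -1 14 0 -0.004 0.009; 45 0 -1 14 0 -0.004 0.009; 45 0 -1 14 0 -0.004 0.009; 45 0 -1 14 0 -0.004 0.009; 45 0 0 3 0 0 0; 40 0 0 0 0 0 0"}}

```text
clock: 3.32
tool_pos: [0.535, -0.2875, 0.1326]
tool_rot: [0.108, 0.994, 0.001, 0.0]
force: [-0.1, 0.0, -0.2]
gripper_width: 0.0401
```

Run:
```python
from plan import *
H=np.array([.4587,-.2688]);s=arm.state();p=np.array(s['tool_pos']);print(p,s['force'])
# arc from yaw dir -11.7 to -94 deg, tool yaw = dir+180
N=16;prev=p.copy();y0=R.from_quat(s['tool_rot']).as_matrix();y0=np.degrees(np.arctan2(y0[1,0],y0[0,0]))
for k,d in enumerate(np.linspace(-11.7,-96,N+1)[1:]):
    q=np.r_[H+.08*np.array([np.cos(np.radians(d)),np.sin(np.radians(d))]),.137];a=np.radians(y0);v=q-prev
    print(np.round(np.array([v[0]*np.cos(a)+v[1]*np.sin(a),v[0]*np.sin(a)-v[1]*np.cos(a),-v[2]])*1000,1),round(np.radians(y0-(d+180)),3))
    prev=q;y0=d+180
```

```text
[ 0.53495781 -0.28747474  0.13262018] [-0.08736601  0.00886159 -0.1944942 ]
[-1.3 -4.5 -4.4] 0.081
[ 0.3 -7.3 -0. ] 0.092
[ 0.3 -7.3 -0. ] 0.092
[ 0.3 -7.3 -0. ] 0.092
[ 0.3 -7.3 -0. ] 0.092
[ 0.3 -7.3 -0. ] 0.092
[ 0.3 -7.3 -0. ] 0.092
[ 0.3 -7.3 -0. ] 0.092
[ 0.3 -7.3 -0. ] 0.092
[ 0.3 -7.3 -0. ] 0.092
[ 0.3 -7.3 -0. ] 0.092
[ 0.3 -7.3 -0. ] 0.092
[ 0.3 -7.3 -0. ] 0.092
[ 0.3 -7.3 -0. ] 0.092
[ 0.3 -7.3 -0. ] 0.092
[ 0.3 -7.3 -0. ] 0.092
```

Request:
{"op": "drive_tool", "data": {"deltas": "40 -1 -4.5 -4 0 0 0.08; 40 0.3 -7.3 0 0 0 0.092; 40 0.3 -7.3 0 0 0 0.092; 40 0.3 -7.3 0 0 0 0.092; 40 0.3 -7.3 0 0 0 0.092; 40 0.3 -7.3 0 0 0 0.092; 40 0.3 -7.3 0 0 0 0.092; 40 0.3 -7.3 0 0 0 0.092; 40 0 0 0 0 0 0"}}

```text
clock: 4.45
tool_pos: [0.5116, -0.3281, 0.1407]
tool_rot: [0.46, 0.888, 0.006, 0.005]
force: [-0.3, 0.1, -0.4]
gripper_width: 0.0398
```

```bash
cat > arc.py <<'E'
import sys
from plan import *
# arc.py from_tool_dir target_dir N z : arc rows from the present pose
H=np.array([.4587,-.2688]);s=arm.state();p=np.array(s['tool_pos']);M=R.from_quat(s['tool_rot']).as_matrix();y0=np.degrees(np.arctan2(M[1,0],M[0,0]))
d0=np.degrees(np.arctan2(*(p[:2]-H)[::-1]));print(p,'yaw',y0,'dir',d0,'r',np.hypot(*(p[:2]-H)),s['force'],s['torque'])
T,N,z=float(sys.argv[1]),int(sys.argv[2]),float(sys.argv[3])
prev=p
for d in np.linspace(d0,T,N+1)[1:]:
    q=np.r_[H+.08*np.array([np.cos(np.radians(d)),np.sin(np.radians(d))]),z];a=np.radians(y0);v=q-prev
    print(np.round(np.array([v[0]*np.cos(a)+v[1]*np.sin(a),v[0]*np.sin(a)-v[1]*np.cos(a),-v[2]])*1000,1),round(np.radians((y0-(d+180)+180)%360-180),3))
    prev=q;y0=d+180
E
python3 arc.py -98 9 .137
```

```text
[ 0.51163731 -0.32808408  0.14074637] yaw 125.24245222846072 dir -48.23696045410277 r 0.07947931690586267 [-0.26503363  0.09319527 -0.39367783] [ 0.01639417 -0.00582413 -0.04372852]
[-1.  -7.6  3.7] -0.017
[ 0.4 -7.7 -0. ] 0.097
[ 0.4 -7.7 -0. ] 0.097
[ 0.4 -7.7 -0. ] 0.097
[ 0.4 -7.7 -0. ] 0.097
[ 0.4 -7.7 -0. ] 0.097
[ 0.4 -7.7 -0. ] 0.097
[ 0.4 -7.7 -0. ] 0.097
[ 0.4 -7.7 -0. ] 0.097
```

Request:
{"op": "drive_tool", "data": {"deltas": "40 -1 -7.6 3 0 0 -0.017; 40 0.4 -7.7 0 0 0 0.097; 40 0.4 -7.7 0 0 0 0.097; 40 0.4 -7.7 0 0 0 0.097; 40 0.4 -7.7 0 0 0 0.097; 40 0.4 -7.7 0 0 0 0.097; 40 0.4 -7.7 0 0 0 0.097; 40 0.4 -7.7 0 0 0 0.097; 40 0.4 -7.7 0 0 0 0.097; 40 0 0 0 0 0 0"}}

```text
clock: 5.7
tool_pos: [0.4519, -0.3476, 0.1378]
tool_rot: [0.757, 0.653, 0.012, 0.006]
force: [-0.4, 0.7, -0.4]
gripper_width: 0.04
```

```bash
python3 arc.py -98 2 .137
```

```text
[ 0.4519498  -0.34760281  0.1378175 ] yaw 81.6131064811898 dir -94.89596602053143 r 0.07909139176356346 [-0.44669436  0.67489839 -0.3647609 ] [-0.00154655  0.00213984 -0.03278458]
[-1.  -2.1  0.8] -0.034
[ 0.  -2.2 -0. ] 0.027
```

Request:
{"op": "drive_tool", "data": {"deltas": "40 -1 -3 0 0 0 -0.03; 40 0 -3 0 0 0 0.02; 40 0 -1 0 0 0 0; 45 0 5 0 0 0 0; 45 0 0 0 0 0 0; 45 0 0 -15 0 0 0; 45 0 0 -30 0 0 0; 45 0 0 -40 0 0 0; 45 0 0 -30 0 0 0"}}

```text
clock: 6.82
tool_pos: [0.4456, -0.3485, 0.2558]
tool_rot: [0.752, 0.66, 0.012, 0.004]
force: [-0.3, 0.5, 0.1]
gripper_width: 0.0452
```

```bash
python3 plan.py .5535 .2026 .24 95.2 12
```

```text
p [ 0.4456 -0.3485  0.2558] yaw 82.6 F [-0.3  0.5  0.1] w 0.0452 t 6.825
[47.0, 3.0, 2.0] [0.002, -0.001, -0.018]
[47.0, 4.0, 2.0] [0.002, -0.001, -0.018]
[47.0, 5.0, 2.0] [0.002, -0.001, -0.018]
[46.0, 6.0, 2.0] [0.002, -0.001, -0.018]
[46.0, 6.0, 2.0] [0.002, -0.001, -0.018]
[46.0, 7.0, 2.0] [0.002, -0.001, -0.018]
[46.0, 8.0, 2.0] [0.002, -0.001, -0.018]
[46.0, 9.0, 2.0] [0.002, -0.001, -0.018]
[46.0, 10.0, 2.0] [0.002, -0.001, -0.018]
[46.0, 11.0, 2.0] [0.002, -0.001, -0.018]
[45.0, 11.0, 1.0] [0.002, -0.001, -0.018]
[45.0, 12.0, 1.0] [0.002, -0.001, -0.018]
```

Request:
{"op": "drive_tool", "data": {"deltas": "55 47 3 2 0 0 -0.018; 55 47 4 2 0 0 -0.018; 55 47 5 2 0 0 -0.018; 55 46 6 2 0 0 -0.018; 55 46 6 2 0 0 -0.018; 55 46 7 2 0 0 -0.018; 55 46 8 2 0 0 -0.018; 55 46 9 2 0 0 -0.018; 55 46 10 2 0 0 -0.018; 55 46 11 2 0 0 -0.018; 55 45 11 1 0 0 -0.018; 55 45 12 1 0 0 -0.018"}}

```text
clock: 8.32
tool_pos: [0.5623, 0.211, 0.2547]
tool_rot: [0.678, 0.735, 0.013, 0.017]
force: [0.1, -1.2, -0.2]
gripper_width: 0.0553
```

```bash
python3 plan.py .5535 .2026 .14 95.2 4
python3 - <<'E'
from h import *
f=snap('top','t2.png');C=cloud(f);R=np.zeros((480,640),bool);R[215:330,380:545]=1
m=(R&(C[...,2]>.13)&(C[...,2]<.15)).astype(np.uint8)
n,l,s,c=cv2.connectedComponentsWithStats(m)
for k in range(1,n):
    if s[k,4]>15: print(s[k],cv2.minAreaRect(C[l==k][:,:2].astype(np.float32)))
E
```

```text
p [0.5623 0.211  0.2547] yaw 94.6 F [ 0.1 -1.2 -0.2] w 0.0553 t 8.325
[-2.0, -4.0, 29.0] [0.011, 0.002, -0.002]
[-2.0, -3.0, 29.0] [0.011, 0.002, -0.002]
[-2.0, -3.0, 29.0] [0.011, 0.002, -0.002]
[-2.0, -3.0, 29.0] [0.011, 0.002, -0.002]
[513 280  15  14 162] ((0.45085039734840393, -0.3464915156364441), (0.026657115668058395, 0.026539228856563568), 89.34616088867188)
```

The strap now stands at about 1.62 rad, measured from the knob at (0.451, -0.347). Next is lowering onto the bar.

Request:
{"op": "drive_tool", "data": {"deltas": "55 -2 -4 29 0.011 0.002 -0.002; 55 -2 -3 29 0.011 0.002 -0.002; 55 -2 -3 29 0.011 0.002 -0.002; 55 -2 -3 25 0.011 0.002 -0.002; 55 0 0 0 0 0 0"}}

```text
clock: 9.0
tool_pos: [0.5554, 0.2158, 0.1461]
tool_rot: [0.669, 0.743, 0.007, -0.001]
force: [-0.0, -0.3, 1.8]
gripper_width: 0.0552
```

```bash
python3 plan.py .5535 .2026 .047 95.2 4
python3 - <<'E'
from h import *
f=snap('top','t3.png');g=snap('side','s3.png')
a=cv2.imread('pics/t3.png')[160:310,190:350];b=cv2.imread('pics/s3.png')[190:340,180:340]
cv2.imwrite('pics/c4.png',np.hstack([cv2.resize(a,(400,375),interpolation=2),cv2.resize(b,(400,375),interpolation=2)]))
E
```

```text
p [0.5554 0.2158 0.1461] yaw 96.0 F [-0.  -0.3  1.8] w 0.0552 t 9.0
[-4.0, -1.0, 25.0] [0.002, -0.003, 0.003]
[-3.0, -1.0, 25.0] [0.002, -0.003, 0.003]
[-3.0, -1.0, 25.0] [0.002, -0.003, 0.003]
[-3.0, -1.0, 25.0] [0.002, -0.003, 0.003]
```

View pics/c4.png

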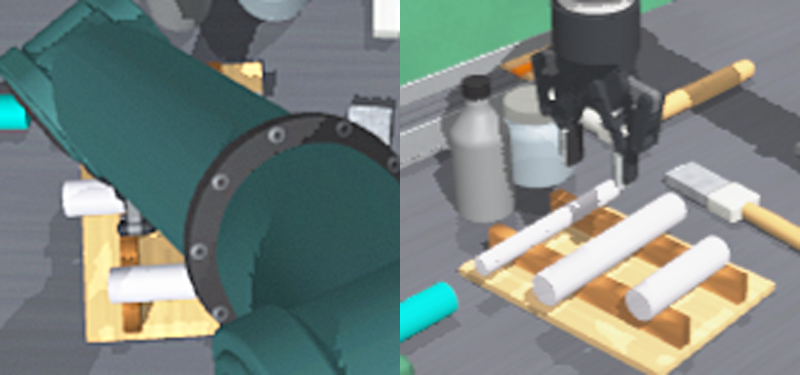

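The fingers straddle the line of the middle bar, so I descend.

Request:
{"op": "drive_tool", "data": {"deltas": "55 -6 -1 20 0.002 -0.003 0.003; 55 -5 -1 20 0.002 -0.003 0.003; 55 -3 -1 20 0.002 -0.003 0.003; 55 -1 0 15 0 0 0; 55 0 0 12 0 0 0; 55 0 0 8 0 0 0; 55 0 0 0 0 0 0"}}

```text
clock: 9.98
tool_pos: [0.56, 0.2026, 0.0517]
tool_rot: [0.673, 0.74, 0.008, 0.003]
force: [-0.0, -0.4, -0.1]
gripper_width: 0.0548
```

```bash
python3 plan.py .5535 .2026 .046 95.2 1
```

```text
p [0.56   0.2026 0.0517] yaw 95.4 F [-0.  -0.4 -0.1] w 0.0548 t 9.975
[0.6, -6.6, 5.6] [0.016, -0.006, 0.003]
```

Request:
{"op": "drive_tool", "data": {"deltas": "55 0.5 -6.6 3 0.016 -0.006 0.003; 55 0 0 3 0 0 0; 55 0 0 0 0 0 0"}}

```text
clock: 10.35
tool_pos: [0.5536, 0.2031, 0.0463]
tool_rot: [0.674, 0.739, 0.0, -0.0]
force: [-0.0, -0.0, -0.5]
gripper_width: 0.0546
```

```bash
python3 plan.py .5535 .2026 .046 95.2 1
```

```text
p [0.5536 0.2031 0.0463] yaw 95.2 F [-0.  -0.  -0.5] w 0.0546 t 10.35
[-0.5, -0.1, 0.3] [0.0, -0.0, 0.0]
```

Request:
{"op": "drive_tool", "data": {"deltas": "20 0 0 0 0 0 0; 10 0 0 0 0 0 0; 10 0 0 0 0 0 0; 10 0 0 0 0 0 0; 10 0 0 0 0 0 0"}}

```text
clock: 10.98
tool_pos: [0.555, 0.2034, 0.047]
tool_rot: [0.674, 0.738, 0.002, 0.001]
force: [-0.4, -0.7, -0.4]
gripper_width: 0.0304
```

Request:
{"op": "drive_tool", "data": {"deltas": "10 0 0 -5 0 0 0; 10 0 0 -10 0 0 0; 10 0 0 -20 0 0 0; 10 0 0 -30 0 0 0; 10 0 0 -40 0 0 0; 10 0 0 -40 0 0 0; 10 0 0 -30 0 0 0; 10 0 0 0 0 0 0"}}

```text
clock: 11.98
tool_pos: [0.5483, 0.2003, 0.2259]
tool_rot: [0.674, 0.739, -0.005, -0.002]
force: [-0.0, 0.2, -5.3]
gripper_width: 0.0305
```

```bash
python3 plan.py .536 -.21 .2 87 16
```

```text
p [0.5483 0.2003 0.2259] yaw 95.3 F [-0.   0.2 -5.3] w 0.0305 t 11.975
[-25.0, -3.0, 2.0] [-0.001, 0.0, 0.009]
[-25.0, -3.0, 2.0] [-0.001, 0.0, 0.009]
[-26.0, -3.0, 2.0] [-0.001, 0.0, 0.009]
[-26.0, -2.0, 2.0] [-0.001, 0.0, 0.009]
[-26.0, -2.0, 2.0] [-0.001, 0.0, 0.009]
[-26.0, -2.0, 2.0] [-0.001, 0.0, 0.009]
[-26.0, -2.0, 2.0] [-0.001, 0.0, 0.009]
[-26.0, -1.0, 2.0] [-0.001, 0.0, 0.009]
[-26.0, -1.0, 2.0] [-0.001, 0.0, 0.009]
[-26.0, -1.0, 2.0] [-0.001, 0.0, 0.009]
[-26.0, -1.0, 2.0] [-0.001, 0.0, 0.009]
[-26.0, -1.0, 2.0] [-0.001, 0.0, 0.009]
[-26.0, -0.0, 2.0] [-0.001, 0.0, 0.009]
[-26.0, -0.0, 2.0] [-0.001, 0.0, 0.009]
[-26.0, 0.0, 2.0] [-0.001, 0.0, 0.009]
[-26.0, 0.0, 2.0] [-0.001, 0.0, 0.009]
```

Bar is held (width 30.5 mm, about -4 to -5 N in z). Carrying it over.

Request:
{"op": "drive_tool", "data": {"deltas": "10 -25 -3 0 0 0 0.009; 10 -30 -3 0 0 0 0.009; 10 -36 -3 0 0 0 0.012; 10 -36 -2 0 0 0 0.012; 10 -36 -2 0 0 0 0.012; 10 -36 -2 0 0 0 0.012; 10 -36 -2 0 0 0 0.012; 10 -36 -1 0 0 0 0.012; 10 -36 -1 0 0 0 0.012; 10 -36 -1 0 0 0 0.012; 10 -30 -1 0 0 0 0.012; 10 -20 0 0 0 0 0.012"}}

```text
clock: 13.48
tool_pos: [0.5215, -0.2038, 0.2074]
tool_rot: [0.722, 0.692, -0.019, -0.017]
force: [-0.0, 0.3, -5.5]
gripper_width: 0.0305
```

```bash
python3 plan.py .541 -.225 .16 87 4
```

```text
p [ 0.5215 -0.2038  0.2074] yaw 87.6 F [-0.   0.3 -5.5] w 0.0305 t 13.475
[-5.0, 6.0, 12.0] [-0.013, 0.001, 0.003]
[-5.0, 6.0, 12.0] [-0.013, 0.001, 0.003]
[-5.0, 5.0, 12.0] [-0.013, 0.001, 0.003]
[-5.0, 5.0, 12.0] [-0.013, 0.001, 0.003]
```

Request:
{"op": "drive_tool", "data": {"deltas": "10 -5 6 10 -0.013 0 0.003; 10 -5 6 10 -0.013 0 0.003; 10 -5 5 10 -0.013 0 0.003; 10 -5 5 10 -0.013 0 0.003; 10 0 0 0 0 0 0; 10 0 0 0 0 0 0"}}

```text
clock: 14.22
tool_pos: [0.5419, -0.2221, 0.1613]
tool_rot: [0.725, 0.689, -0.0, 0.001]
force: [-0.3, -0.4, -5.0]
gripper_width: 0.0305
```

```bash
python3 plan.py .541 -.225 .10 87 4
python3 - <<'E'
from h import *
f=snap('top','t5.png');g=snap('side','s5.png')
a=cv2.imread('pics/t5.png')[190:330,380:540];b=cv2.imread('pics/s5.png')[150:290,310:470]
cv2.imwrite('pics/c5.png',np.hstack([cv2.resize(a,(400,350),interpolation=2),cv2.resize(b,(400,350),interpolation=2)]))
E
```

```text
p [ 0.5419 -0.2221  0.1613] yaw 87.1 F [-0.3 -0.4 -5. ] w 0.0305 t 14.225
[-1.0, -0.0, 15.0] [0.0, 0.0, 0.0]
[-1.0, -0.0, 15.0] [0.0, 0.0, 0.0]
[-1.0, -0.0, 15.0] [0.0, 0.0, 0.0]
[-1.0, -0.0, 15.0] [0.0, 0.0, 0.0]
```

View pics/c5.png

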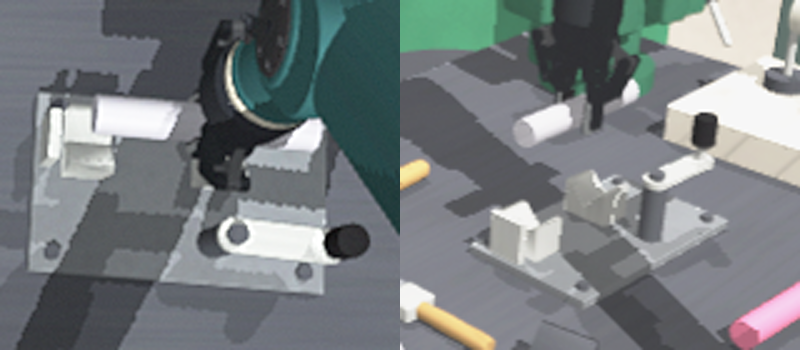

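Run:
```python
from h import *
f=load('top');C=cloud(f);o=np.array([.5416,-.2129]);a=np.radians(87);X=np.array([np.cos(a),np.sin(a)]);Y=np.array([-X[1],X[0]])
def fx(P): return np.c_[(P[:,:2]-o)@X,(P[:,:2]-o)@Y,P[:,2]]*1000
R=np.zeros((480,640),bool);R[222:250,412:448]=1
m=R&(C[...,2]>.14)&(C[...,2]<.19);Q=fx(C[m]);print(len(Q),Q.min(0),Q.max(0))
for lo in range(20,90,10):
    q=Q[(Q[:,0]>=lo)&(Q[:,0]<lo+10)]
    if len(q)>5: print(lo,'y',q[:,1].min(),q[:,1].max(),'ztop',np.percentile(q[:,2],90))
# blocks from first picture
import pathlib
f0=arm.grab_frame('top');C0=cloud(f0)
R[:]=0;R[225:270,395:440]=1
Q=fx(C0[R&(C0[...,2]>.025)&(C0[...,2]<.068)]);
for lo in(40,50,60,70):
    q=Q[(Q[:,0]>=lo)&(Q[:,0]<lo+10)];q=q[np.argsort(q[:,1])];print(lo,np.round(q[::4,1:]).astype(int).tolist())
q=Q[Q[:,2]>58];print('stop',q.min(0),q.max(0))
```

```text
486 [ 21.6623171  -15.82977072 142.33380937] [ 80.922493    16.20627398 175.87358371]
20 y -15.816599411819485 15.639918238077744 ztop 172.8767069510092
30 y -14.699237737306792 16.206273978564933 ztop 173.04295871795495
40 y -15.602424716528647 15.451085024295608 ztop 172.97115988798478
50 y -15.829770717138636 15.996081345863479 ztop 172.80138603794495
60 y -13.865364657424422 15.826852695295715 ztop 172.87285160628608
70 y -15.264179000372918 16.047415768538926 ztop 172.37555569708206
80 y -13.505974015260664 14.63782012412676 ztop 170.3850964160179
40 [[-7, 33], [-5, 32], [-4, 31], [-3, 33], [-1, 34], [1, 31], [4, 32], [6, 33], [7, 39], [11, 47], [12, 44], [15, 47], [18, 46], [20, 51], [23, 52], [24, 49], [27, 53], [28, 45], [29, 34], [30, 37]]
50 [[-9, 34], [-6, 38], [-5, 33], [-3, 27], [-1, 27], [2, 32], [5, 34], [8, 37], [10, 38], [13, 42], [15, 44], [18, 48], [21, 50], [22, 54], [24, 55], [26, 55], [28, 51], [29, 45], [30, 30]]
60 [[-30, 52], [-27, 53], [-25, 53], [-22, 47], [-19, 48], [-18, 44], [-15, 45], [-14, 42], [-11, 40], [-10, 39], [-9, 40], [-7, 36], [-5, 37], [-3, 36], [0, 30], [1, 32], [4, 36], [6, 36], [9, 38], [11, 41], [14, 45], [17, 46], [20, 48], [21, 48], [24, 49], [26, 50], [28, 48], [29, 53], [30, 27], [30, 46]]
70 [[-30, 51], [-29, 28], [-27, 51], [-26, 42], [-24, 27], [-22, 51], [-21, 42], [-20, 48], [-19, 48], [-17, 45], [-14, 46], [-14, 33], [-12, 42], [-11, 50], [-9, 38], [-7, 34], [-6, 30], [-5, 36], [-3, 34], [-1, 31], [1, 30], [4, 34], [7, 38], [9, 38], [10, 27], [13, 47], [15, 47], [18, 48], [19, 50], [21, 49], [23, 52], [25, 31], [26, 55], [27, 32], [28, 53], [30, 35]]
stop [ 58.43730819 -21.60529065  58.24496399] [100.28671213  27.38727525  67.99981337]
```

The bar is aligned: its y offset is within 0.5 mm, its yaw matches, and its end sits at x≈80 mm, about 10 mm short of the stop. Lowering.

Request:
{"op": "drive_tool", "data": {"deltas": "10 0 0 15 0 0 0; 10 0 0 15 0 0 0; 10 0 0 15 0 0 0; 10 0 0 12 0 0 0; 10 0 0 8 0 0 0; 10 0 0 4 0 0 0; 10 0 0 0 0 0 0"}}

```text
clock: 15.25
tool_pos: [0.542, -0.2224, 0.0873]
tool_rot: [0.725, 0.689, -0.0, 0.001]
force: [0.3, 0.4, -3.8]
gripper_width: 0.0307
```

```bash
python3 plan.py .5418 -.2225 .063 87.1 4
```

```text
p [ 0.542  -0.2224  0.0873] yaw 87.1 F [ 0.3  0.4 -3.8] w 0.0307 t 15.25
[-0.0, -0.0, 6.0] [0.0, 0.0, -0.0]
[-0.0, -0.0, 6.0] [0.0, 0.0, -0.0]
[-0.0, -0.0, 6.0] [0.0, 0.0, -0.0]
[-0.0, -0.0, 6.0] [0.0, 0.0, -0.0]
```

Request:
{"op": "drive_tool", "data": {"deltas": "10 0 0 8 0 0 0; 10 0 0 7 0 0 0; 10 0 0 5 0 0 0; 10 0 0 2 0 0 0; 10 0 0 1 0 0 0; 10 0 0 1 0 0 0; 10 0 0 0 0 0 0"}}

```text
clock: 16.12
tool_pos: [0.5432, -0.2228, 0.0628]
tool_rot: [0.725, 0.689, 0.0, 0.002]
force: [-0.2, -0.3, -3.8]
gripper_width: 0.0308
```

```bash
python3 plan.py .5418 -.2225 .058 87.1 4; python3 -c "
from h import *;print(arm.state()['torque'])"
```

```text
p [ 0.5432 -0.2228  0.0628] yaw 87.1 F [-0.2 -0.3 -3.8] w 0.0308 t 16.125
[0.0, -0.0, 1.0] [0.001, 0.001, -0.0]
[0.0, -0.0, 1.0] [0.001, 0.001, -0.0]
[0.0, -0.0, 1.0] [0.001, 0.001, -0.0]
[0.0, -0.0, 1.0] [0.001, 0.001, -0.0]
[ 0.00587667  0.02268752 -0.02121039]
```

Request:
{"op": "drive_tool", "data": {"deltas": "10 0 -1 1 0 0 0; 10 0 0 1 0 0 0; 10 0 0 1 0 0 0; 10 0 0 1 0 0 0; 10 0 0 0 0 0 0"}}

```text
clock: 16.75
tool_pos: [0.5423, -0.2229, 0.0588]
tool_rot: [0.725, 0.689, 0.0, 0.002]
force: [-0.9, -0.6, -5.6]
gripper_width: 0.0304
```

Request:
{"op": "drive_tool", "data": {"deltas": "10 0 0 1 0 0 0; 10 0 0 1 0 0 0"}}

```text
clock: 17.0
tool_pos: [0.5424, -0.2229, 0.0571]
tool_rot: [0.725, 0.689, 0.0, 0.002]
force: [-2.3, -0.0, 5.4]
gripper_width: 0.0301
```

Contact is at TCP z 0.057, as expected for seated. Now sliding the bar toward the stop.

Request:
{"op": "drive_tool", "data": {"deltas": "10 3 0 0 0 0 0; 10 3 0 0 0 0 0; 10 2 0 0 0 0 0; 10 0 0 0 0 0 0"}}

```text
clock: 17.5
tool_pos: [0.5428, -0.2147, 0.0572]
tool_rot: [0.725, 0.689, 0.0, 0.002]
force: [0.8, 0.1, -3.3]
gripper_width: 0.0307
```

Request:
{"op": "drive_tool", "data": {"deltas": "10 1.5 0 0 0 0 0; 10 1 0 0 0 0 0; 10 0 0 0 0 0 0"}}

```text
clock: 17.88
tool_pos: [0.5429, -0.2124, 0.0572]
tool_rot: [0.725, 0.689, 0.0, 0.003]
force: [-0.2, -0.1, -3.0]
gripper_width: 0.0304
```

Request:
{"op": "drive_tool", "data": {"deltas": "10 1 0 0 0 0 0; 10 1 0 0 0 0 0"}}

```text
clock: 18.12
tool_pos: [0.5428, -0.2123, 0.0572]
tool_rot: [0.726, 0.688, -0.001, 0.003]
force: [-1.1, -2.7, -3.8]
gripper_width: 0.0302
```

Request:
{"op": "drive_tool", "data": {"deltas": "10 1 0 0.5 0 0 0; 10 1 0 0 0 0 0"}}

```text
clock: 18.38
tool_pos: [0.5428, -0.2123, 0.0572]
tool_rot: [0.726, 0.688, -0.002, 0.004]
force: [-0.0, -5.8, -3.8]
gripper_width: 0.0304
```

It is against the stop: the tool stalls and Fy grows. Now settling it down.

Request:
{"op": "drive_tool", "data": {"deltas": "10 0.3 0 1 0 0 0; 10 0.3 0 1 0 0 0"}}

```text
clock: 18.62
tool_pos: [0.5428, -0.2123, 0.057]
tool_rot: [0.726, 0.688, -0.002, 0.005]
force: [-3.0, -3.6, 7.9]
gripper_width: 0.0306
```

Request:
{"op": "drive_tool", "data": {"deltas": "10 0.3 0 0.5 0 0 0; 36 0 0 0 0 0 0; 40 0 0 0 0 0 0; 45 0 0 0 0 0 0"}}

```text
clock: 19.12
tool_pos: [0.5452, -0.2082, 0.0572]
tool_rot: [0.725, 0.689, 0.001, 0.005]
force: [0.0, 0.5, -0.5]
gripper_width: 0.0454
```

Request:
{"op": "drive_tool", "data": {"deltas": "52 0 -2 0 0 0 0; 52 0 0 -10 0 0 0; 52 0 0 -25 0 0 0; 52 0 0 -40 0 0 0; 52 0 0 -40 0 0 0; 52 0 0 -30 0 0 0; 52 0 0 0 0 0 0"}}

```text
clock: 20.0
tool_pos: [0.5423, -0.2061, 0.2091]
tool_rot: [0.725, 0.689, 0.001, 0.005]
force: [-0.5, 0.5, -0.7]
gripper_width: 0.0518
```

```bash
python3 plan.py .4509 -.3465 .2 84 5
```

```text
p [ 0.5423 -0.2061  0.2091] yaw 87.1 F [-0.5  0.5 -0.7] w 0.0518 t 20.0
[-29.0, -17.0, 2.0] [0.002, 0.001, 0.011]
[-29.0, -17.0, 2.0] [0.002, 0.001, 0.011]
[-29.0, -16.0, 2.0] [0.002, 0.001, 0.011]
[-29.0, -16.0, 2.0] [0.002, 0.001, 0.011]
[-30.0, -16.0, 2.0] [0.002, 0.001, 0.011]
```

Request:
{"op": "drive_tool", "data": {"deltas": "45 -29 -17 0 0 0 0.011; 45 -29 -17 0 0 0 0.011; 45 -29 -16 0 0 0 0.011; 45 -29 -16 0 0 0 0.011; 45 -30 -16 0 0 0 0.011; 45 0 0 0 0 0 0"}}

```text
clock: 20.75
tool_pos: [0.4444, -0.3477, 0.2056]
tool_rot: [0.743, 0.669, 0.001, 0.002]
force: [-0.1, 0.8, -0.3]
gripper_width: 0.045
```

```bash
python3 plan.py .4509 -.3465 .14 84 4
python3 - <<'E'
from h import *
f=snap('top','t6.png');g=snap('side','s6.png')
a=cv2.imread('pics/t6.png')[190:330,380:540];b=cv2.imread('pics/s6.png')[150:290,310:470]
cv2.imwrite('pics/c6.png',np.hstack([cv2.resize(a,(400,350),interpolation=2),cv2.resize(b,(400,350),interpolation=2)]))
C=cloud(f);o=np.array([.5416,-.2129]);a=np.radians(87);X=np.array([np.cos(a),np.sin(a)]);Y=np.array([-X[1],X[0]])
R=np.zeros((480,640),bool);R[222:262,396:480]=1;P=C[R&(C[...,2]>.055)&(C[...,2]<.08)]
Q=np.c_[(P[:,:2]-o)@X,(P[:,:2]-o)@Y,P[:,2]]*1000
for lo in range(-95,105,10):
    q=Q[(Q[:,0]>=lo)&(Q[:,0]<lo+10)&(abs(Q[:,1])<20)]
    if len(q)>3: print(lo,len(q),'y',np.round(q[:,1].min(),1),np.round(q[:,1].max(),1),'ztop',np.round(np.percentile(q[:,2],80),1))
E
```

```text
p [ 0.4444 -0.3477  0.2056] yaw 84.0 F [-0.1  0.8 -0.3] w 0.045 t 20.75
[0.0, 2.0, 16.0] [0.001, 0.0, -0.0]
[0.0, 2.0, 16.0] [0.001, 0.0, -0.0]
[0.0, 2.0, 16.0] [0.001, 0.0, -0.0]
[0.0, 2.0, 16.0] [0.001, 0.0, -0.0]
-75 63 y -15.9 15.4 ztop 67.5
-65 60 y -14.5 14.9 ztop 68.2
-55 63 y -15.4 15.8 ztop 66.8
-45 66 y -15.4 14.3 ztop 67.6
-35 62 y -13.8 16.1 ztop 67.5
-25 61 y -15.5 15.8 ztop 67.5
-15 60 y -14.9 14.9 ztop 67.7
-5 66 y -16.0 16.0 ztop 67.6
5 64 y -15.5 14.7 ztop 67.9
15 61 y -14.7 15.0 ztop 68.4
25 64 y -15.9 16.1 ztop 67.7
35 61 y -15.6 14.6 ztop 68.5
45 65 y -13.6 15.7 ztop 68.1
55 60 y -15.4 15.9 ztop 68.1
65 62 y -15.4 14.4 ztop 68.2
75 63 y -13.6 15.5 ztop 69.3
85 77 y -19.2 19.7 ztop 66.3
95 49 y -19.9 19.5 ztop 63.8
```

View pics/c6.png

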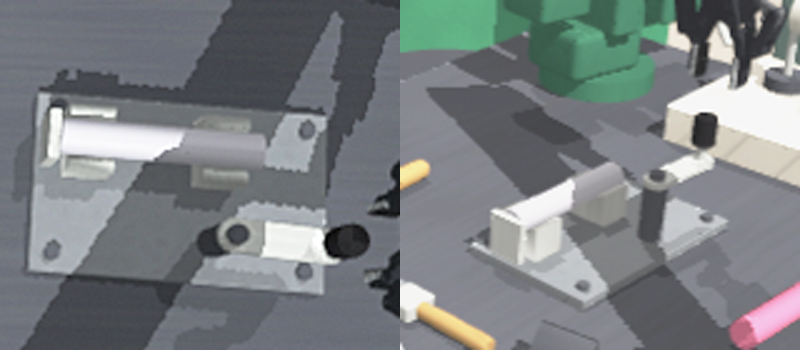

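The bar lies level in both grooves (top about 68 mm along its whole length, y centred), flush to the stop (crop x≈62). Taking the knob again.

Request:
{"op": "drive_tool", "data": {"deltas": "45 0 4 14 0 0 0; 45 1 3 14 0 0 0; 45 0 0 14 0 0 0; 45 0 0 14 0 0 0; 45 0 0 8 0 0 0; 40 0 0 0 0 0 0"}}

```text
clock: 21.6
tool_pos: [0.4571, -0.3391, 0.1358]
tool_rot: [0.739, 0.674, 0.003, 0.0]
force: [0.1, -0.1, 0.3]
gripper_width: 0.04
```

```bash
python3 arc.py -50 6 .139
```

```text
[ 0.45713521 -0.3391382   0.1358122 ] yaw 84.72801885371317 dir -91.27443120655157 r 0.07035560245092301 [ 0.11564776 -0.13851365  0.29389231] [ 0.03796081  0.05508157 -0.01188408]
[-8.4 10.2 -3.2] -0.19
[ 0.6  9.6 -0. ] -0.12
[ 0.6  9.6 -0. ] -0.12
[ 0.6  9.6 -0. ] -0.12
[ 0.6  9.6 -0. ] -0.12
[ 0.6  9.6 -0. ] -0.12
```

Request:
{"op": "drive_tool", "data": {"deltas": "40 -8 0 -2 0 0 0; 40 0 10 0 0 0 -0.18; 40 0.6 9.6 0 0 0 -0.13; 40 0.6 9.6 0 0 0 -0.12; 40 0.6 9.6 0 0 0 -0.12; 40 0.6 9.6 0 0 0 -0.12; 40 0.6 9.6 0 0 0 -0.12; 40 0 0 0 0 0 0"}}

```text
clock: 22.6
tool_pos: [0.505, -0.3377, 0.1412]
tool_rot: [0.416, 0.909, -0.002, -0.0]
force: [-0.5, 0.1, 0.2]
gripper_width: 0.0404
```

```bash
python3 arc.py -6 7 .139
```

```text
[ 0.5049803  -0.33774634  0.14124267] yaw 130.78863096001342 dir -56.128474148057656 r 0.08303892718576177 [-0.4531191   0.14664692  0.22525046] [ 0.01785204 -0.0157165   0.05281474]
[ 2.4 10.3  2.2] -0.004
[ 0.6 10.  -0. ] -0.125
[ 0.6 10.  -0. ] -0.125
[ 0.6 10.  -0. ] -0.125
[ 0.6 10.  -0. ] -0.125
[ 0.6 10.  -0. ] -0.125
[ 0.6 10.  -0. ] -0.125
```

Request:
{"op": "drive_tool", "data": {"deltas": "40 3 10 2 0 0 0; 40 0.6 10 0 0 0 -0.125; 40 0.6 10 0 0 0 -0.125; 40 0.6 10 0 0 0 -0.125; 40 0.6 10 0 0 0 -0.125; 40 0.6 8 0 0 0 -0.125; 40 0.6 4 0 0 0 -0.1; 40 0 0 0 0 0 0"}}

```text
clock: 23.6
tool_pos: [0.5356, -0.2887, 0.1398]
tool_rot: [0.064, 0.998, -0.006, -0.001]
force: [0.3, 0.9, -0.2]
gripper_width: 0.0399
```

```bash
python3 arc.py 2 4 .139
```

```text
[ 0.53563814 -0.28873377  0.13976299] yaw 172.6273875668352 dir -14.525277403660573 r 0.07947850514789852 [ 0.32017194  0.91722894 -0.17776761] [0.05088692 0.00431664 0.00920426]
[-1.   5.7  0.8] 0.053
[ 0.2  5.8 -0. ] -0.072
[ 0.2  5.8 -0. ] -0.072
[ 0.2  5.8 -0. ] -0.072
```

Request:
{"op": "drive_tool", "data": {"deltas": "40 0 6 0 0 0 -0.03; 40 0 6 0 0 0 -0.04; 40 0 4 0 0 0 0; 40 0 2 0 0 0 0"}}

```text
clock: 24.1
tool_pos: [0.539, -0.271, 0.1403]
tool_rot: [0.029, 1.0, -0.008, 0.0]
force: [1.9, -0.6, -0.1]
gripper_width: 0.0402
```

Request:
{"op": "drive_tool", "data": {"deltas": "40 0 2 0 0 0 0; 40 0 2 0 0 0 0"}}

```text
clock: 24.35
tool_pos: [0.5393, -0.2667, 0.1403]
tool_rot: [0.029, 1.0, -0.008, 0.0]
force: [0.3, -1.6, 0.2]
gripper_width: 0.0398
```

Request:
{"op": "drive_tool", "data": {"deltas": "40 0 2 0 0 0 0; 40 0 2 0 0 0 0"}}

```text
clock: 24.6
tool_pos: [0.5394, -0.2648, 0.1402]
tool_rot: [0.03, 1.0, -0.009, 0.0]
force: [1.1, -6.3, -0.4]
gripper_width: 0.0396
```

The hinge limit is reached (Fy -6 N). I back off, lift and close the fingers to press.

Request:
{"op": "drive_tool", "data": {"deltas": "40 0 2 0 0 0 0; 45 0 -6 0 0 0 0; 45 0 0 0 0 0 0; 45 0 0 -20 0 0 0; 45 0 0 -25 0 0 0; 20 0 0 -5 0 0 0; 0 0 0 0 0 0 0; 0 0 0 0 0 0 0; 0 0 0 0 0 0 0"}}

```text
clock: 25.72
tool_pos: [0.5378, -0.2661, 0.1928]
tool_rot: [0.029, 1.0, -0.008, -0.001]
force: [0.1, -1.3, -0.6]
gripper_width: 0.0002
```

```bash
cat > knob.py <<'E'
from h import *
f=snap('top');C=cloud(f);R=np.zeros((480,640),bool);R[215:330,440:545]=1
for lo,hi,nm in((.082,.094,'strap'),(.12,.15,'knob')):
    n,l,s,c=cv2.connectedComponentsWithStats((R&(C[...,2]>lo)&(C[...,2]<hi)).astype(np.uint8))
    for k in range(1,n):
        if s[k,4]>15:
            P=C[l==k];print(nm,s[k],cv2.minAreaRect(P[:,:2].astype(np.float32)),np.median(P[:,2]))
E
python3 knob.py; python3 plan.py .5386 -.273 .17 177 2
```

```text
strap [466 241  16  51 555] ((0.497648686170578, -0.26881667971611023), (0.03135465458035469, 0.10725181549787521), 87.03116607666016) 0.08672498853097954
knob [474 241  14  10  83] ((0.5327640175819397, -0.2659311890602112), (0.025950413197278976, 0.012928335927426815), 59.45986557006836) 0.1378117098742777
p [ 0.5377 -0.2661  0.1927] yaw 176.6 F [-0.7  0.3 -0. ] w -0.0001 t 25.775
[-1.0, -3.0, 11.0] [-0.008, -0.001, -0.003]
[-1.0, -3.0, 11.0] [-0.008, -0.001, -0.003]
```

The strap axis reads 87.0°, which matches the fixture, so it is home. Lowering onto the knob.

Request:
{"op": "drive_tool", "data": {"deltas": "0 -1 -4 10 -0.008 0 0; 0 0 -3 8 -0.008 0 0; 0 0 0 4 0 0 0; 0 0 0 0 0 0 0"}}

```text
clock: 26.28
tool_pos: [0.5373, -0.2742, 0.1674]
tool_rot: [0.03, 1.0, 0.001, -0.003]
force: [0.1, -0.1, -0.1]
gripper_width: -0.0
```

Request:
{"op": "drive_tool", "data": {"deltas": "0 0 0 2 0 0 0; 0 0 0 2 0 0 0; 0 0 0 1.5 0 0 0"}}

```text
clock: 26.65
tool_pos: [0.5376, -0.2741, 0.1638]
tool_rot: [0.03, 1.0, 0.0, -0.003]
force: [-2.3, 0.8, 6.8]
gripper_width: -0.0
```

Contact at about 0.164–0.165, as expected. About 7 mm remain.

Request:
{"op": "drive_tool", "data": {"deltas": "0 0 0 2 0 0 0; 0 0 0 2 0 0 0; 0 0 0 2 0 0 0"}}

```text
clock: 27.02
tool_pos: [0.5376, -0.274, 0.1615]
tool_rot: [0.029, 1.0, -0.002, -0.003]
force: [-1.9, -0.1, 6.4]
gripper_width: -0.0
```

Request:
{"op": "drive_tool", "data": {"deltas": "0 0 0 1.5 0 0 0; 0 0 0 1.5 0 0 0"}}

```text
clock: 27.28
tool_pos: [0.5377, -0.2739, 0.161]
tool_rot: [0.029, 1.0, -0.003, -0.003]
force: [-2.7, -0.6, 6.5]
gripper_width: 0.0002
```

Request:
{"op": "drive_tool", "data": {"deltas": "0 0 0 3 0 0 0; 0 0 0 3 0 0 0; 0 0 0 2 0 0 0"}}

```text
clock: 27.65
tool_pos: [0.5377, -0.2737, 0.158]
tool_rot: [0.029, 1.0, -0.006, -0.004]
force: [-3.7, 0.5, 13.5]
gripper_width: 0.0001
```

Request:
{"op": "drive_tool", "data": {"deltas": "0 0 0 2 0 0 0; 0 0 0 2 0 0 0"}}

```text
clock: 27.9
tool_pos: [0.5377, -0.2737, 0.1581]
tool_rot: [0.029, 1.0, -0.008, -0.005]
force: [-4.0, 0.6, 11.7]
gripper_width: 0.0001
```

Request:
{"op": "drive_tool", "data": {"deltas": "0 0 0 2 0 0 0; 0 0 0 2 0 0 0"}}

```text
clock: 28.15
tool_pos: [0.5378, -0.2735, 0.1581]
tool_rot: [0.029, 1.0, -0.01, -0.005]
force: [-4.4, 0.3, 11.9]
gripper_width: -0.0002
```

It stalls at 0.158 (about 7 mm of travel) with 12 N, so the pad is on the bar. One firmer push to confirm, then retreat.

Request:
{"op": "drive_tool", "data": {"deltas": "0 0 0 4 0.008 0 0; 0 0 0 4 0 0 0"}}

```text
clock: 28.4
tool_pos: [0.538, -0.2732, 0.1578]
tool_rot: [0.029, 0.999, -0.018, -0.006]
force: [-9.5, 2.0, 26.9]
gripper_width: 0.0001
```

Request:
{"op": "drive_tool", "data": {"deltas": "0 0 0 -5 0 0 0; 0 0 0 -20 0 0 0; 0 0 0 -40 0 0 0; 0 0 0 -40 0 0 0; 0 30 -40 0 0 0 0; 0 30 -50 0 0 0 0; 0 30 -60 0 0 0 0; 0 0 -60 0 0 0 0; 0 0 0 0 0 0 0"}}

```text
clock: 29.52
tool_pos: [0.4418, -0.4745, 0.2839]
tool_rot: [0.026, 0.999, -0.02, -0.0]
force: [0.7, 0.5, -0.6]
gripper_width: -0.0005
```

```bash
python3 knob.py
python3 - <<'E'
from h import *
f=snap('top','t7.png');g=snap('side','s7.png')
a=cv2.imread('pics/t7.png')[190:330,380:540];b=cv2.imread('pics/s7.png')[150:290,310:470]
cv2.imwrite('pics/c7.png',np.vstack([np.hstack([cv2.resize(a,(400,350),interpolation=2),cv2.resize(b,(400,350),interpolation=2)]),cv2.resize(cv2.imread('pics/t7.png')[60:400,100:540],(800,618))[:245]]))
C=cloud(f);o=np.array([.5416,-.2129]);a=np.radians(87);X=np.array([np.cos(a),np.sin(a)]);Y=np.array([-X[1],X[0]])
R=np.zeros((480,640),bool);R[222:262,396:490]=1;P=C[R&(C[...,2]>.055)&(C[...,2]<.075)]
Q=np.c_[(P[:,:2]-o)@X,(P[:,:2]-o)@Y,P[:,2]]*1000;Q=Q[abs(Q[:,1])<18]
for lo in range(-95,105,20):
    q=Q[(Q[:,0]>=lo)&(Q[:,0]<lo+20)]
    if len(q)>3: print(lo,len(q),'x',q[:,0].min(),'z',np.percentile(q[:,2],80),'y',q[:,1].min(),q[:,1].max())
print(arm.state()['force'],arm.state()['tool_pos'])
E
```

```text
strap [467 241  15  51 552] ((0.4980008006095886, -0.26834458112716675), (0.031111987307667732, 0.10729759186506271), 87.13447570800781) 0.08655705740881114
knob [474 237  15  14 161] ((0.5388636589050293, -0.2702461779117584), (0.026546642184257507, 0.027904173359274864), 63.4501953125) 0.13215452824763507
-95 26 x -88.4961549819818 z 67.46313289398765 y -1.658637531133352 14.71318150783699
-55 76 x -51.16505603922909 z 68.10541845839558 y -16.143623080933985 14.797378127284928
-35 123 x -34.98176349636091 z 68.22511691358372 y -15.959225930790847 15.17221119850033
-15 126 x -14.776384987253357 z 68.05770458178296 y -15.842328907731472 15.312627799969148
5 126 x 5.039974717969171 z 67.47746097125096 y -15.915416458802941 15.890254648835134
25 122 x 25.019671693102573 z 67.71960889643518 y -15.904965016555535 15.915276772446116
45 125 x 45.0550481666013 z 67.60446614947799 y -15.339685826294701 15.483909675352708
65 127 x 65.0591434240116 z 67.73716976152552 y -14.88413241094786 15.467243479771266
85 113 x 85.02675759640329 z 65.3292347022485 y -17.706629506128596 17.64876124571001
[ 0.38166188 -0.1706767   0.15319505] [ 0.44477559 -0.46635443  0.28401746]
```

View pics/c7.png

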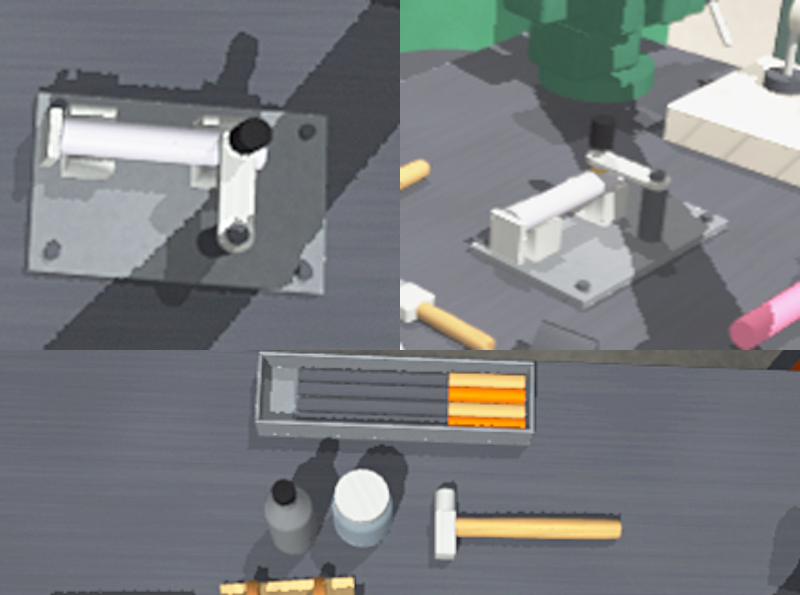

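The strap is straight across the bar, the knob is about 7 mm lower (top 0.132), and the bar spans from x≈-89 mm to the stop. A quick check that the other things are unmoved, then hand-in.

Run:
```python
from h import *
a,b=cv2.imread('pics/t0.png'),cv2.imread('pics/t7.png')
for n,(u0,v0,u1,v1) in dict(thin=(212,196,298,212),short=(232,262,288,284),brush=(322,198,350,292),block=(315,300,352,345),jar=(240,120,320,172),hammer=(335,130,445,180),wrench=(160,338,256,384)).items():
    t=cv2.cvtColor(a[v0:v1,u0:u1],6);r=cv2.matchTemplate(cv2.cvtColor(b[v0-8:v1+8,u0-8:u1+8],6),t,5);_,s,_,p=cv2.minMaxLoc(r);print(n,round(s,3),(p[0]-8,p[1]-8))
print(arm.sign_off(),arm.state()['clock'])
```

```text
thin 1.0 (0, 0)
short 1.0 (0, 0)
brush 1.0 (0, 0)
block 0.995 (0, 0)
jar 1.0 (0, 0)
hammer 1.0 (0, 0)
wrench 1.0 (0, 0)
the job is handed in; nothing more can be done
the job is handed in; nothing more can be done
```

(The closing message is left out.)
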